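# Angle a stretcher bar past the post into its rack bay

### The job

Put the loose wooden stretcher bar away in the empty front bay of the rack by pushing it along the table with the fingertips, never gripping or lifting it. A short steel post stands in the mouth of the bay, so first push the bar's left end in behind the post with the bar at a slant, then push the other end so that the bar slides left and swings in, until it lies flat on the table, snug along its whole length against the bay's back wall. Leave the pencil cup, the jar and the box of pastels where they are, and finish clear of everything.

Things in the scene. Friction and masses are not known exactly. Their poses are not given: they have to be found in the camera images.
- bar: the loose wooden stretcher bar, rectangular, 280 mm long, 34 mm wide, 22 mm high, 0.11 to 0.22 kg, lying on the table in front of the rack. Origin: centre of its underside. Its y axis runs along its length towards its left end (seen from the robot), its x axis across its width away from the robot, z up. It starts right of the post.
- bar_left (a point): centre of the end face of the bar's left end, 140 mm along +y from the bar's origin and 11 mm above its underside; axes as the bar
- bar_right (a point): centre of the end face of the bar's right end, 140 mm along -y from the bar's origin and 11 mm above its underside; axes as the bar
- rack: low plywood rack fixed to the table. Its empty front bay, open towards the robot, has no floor (the bar slides on the table). Origin: middle of the bay's mouth, on the table; x into the bay, y left, z up. Inside, y from -160 to 160 mm; side walls from x = 0 to the back wall's face at x = 75 mm; walls 12 mm thick, 34 mm high. Behind lies a full lane with two fixed bars.
- post: short round steel post (an empty lamp socket), 30 mm in diameter, 60 mm high, fixed to the table in the mouth of the bay, left of its middle. Origin: centre of its foot; axes parallel to the rack's. The gap between the post and the bay's back wall is about 53 to 61 mm. The bar ends behind it.
- pencil_cup: white cup with pencils, 76 mm in diameter, 90 mm high (pencils to 155 mm), loose, to the left, nearer the robot than the rack; origin: centre of its underside. Not to be disturbed.
- jar: closed glass jar 64 mm in diameter, 85 mm high, loose, to the left, nearer the robot than the rack; origin: centre of its underside. Not to be disturbed.
- pastel_box: open cardboard box of pastel sticks, 80 x 130 mm, 28 mm high, loose, to the right of the rack; origin: centre of its underside. Not to be disturbed.
Not all that is in view belongs to the job. Of the things like the post, leave any that is purple; of the rest the smaller one is meant.

How it is judged:
By the outcome, as a careful person would: the job done as asked, in the order asked, and still so for the second after the job is handed in, with the robot touching nothing.
It also fails if it takes over 72 s, if anything falls off the work surface, if the arm or the gripper's body presses on something with over 40 N, if the wrist force passes 120 N, or if a joint passes its speed limit or range.

### The arm

A 7-joint arm with a two-finger parallel gripper is mounted at the origin on the work surface. World frame = base frame: x ahead of the robot, y to its left, z up, the work surface at z = 0. Lengths are in m, angles in rad, forces in N, time in s.
With the tool pointing down it reaches from about 0.4 to 0.9 m from the base axis. Payload 5.6 kg.
Tool frame: the origin (TCP) lies midway between the tips of the shut fingers; the grasp point (between the pads) lies 19 mm behind it; y points along the fingers, z is the direction in which the jaws open and shut, and the axes are right-handed (so a half turn about y gives the same grasp; the last joint's range is limited). The gripper opens to 92 mm and grips with 3 to 60 N. Pads are 20 mm wide; open, the fingers measure 128 mm over their backs; the gripper's body (75 mm by 189 mm) begins 69 mm behind the grasp point.
Start: joints at [1.111, 0.468, -0.012, 1.603, 0.006, 1.071, -0.056], TCP at [0.263, -0.594, 0.215] pointing down, gripper open.
Joint ranges: [-2.53, 2.53], [-0.31, 2.02], [-1.57, 1.55], [0.28, 2.44], [-1.29, 4.43], [0.15, 1.84], [-2.92, 2.92]. Speed limits (rad/s): [2.57, 2.57, 3.14, 3.14, 3.14, 3.14, 3.14].

### API

Orientations are given as a 3x3 rotation matrix whose columns are the frame's x, y, z axes.
In Python, from station import env, effector, solver, viewer, workorder, search_frame, tip_of gives the robot as it stands. Calls block until the motion is done:
- env.reach(position, orientation): joint-space move of the TCP to a pose.
- env.movel(position, frame=None, rate=0.15): straight line of the TCP; frame=None keeps the orientation; rate is the mean speed in m/s.
- env.goto_joints(angles): joint-space move.
- effector.release() and effector.grasp(squeeze=None): open the fingers fully, or close them until they stop; squeeze is the grip in N (None keeps the last).
- env.pause(seconds).
- solver.inverse_kinematics(position, orientation): joint angles nearest the present ones, or None.
- env.sense(): the state.
- viewer.read_camera(name): name is "scene" or "top" or "wrist"; returns (picture, depth): 480x640x3 uint8, red, green, blue; 480x640 float32, m along the optical axis (not along the pixel's ray), 0 where there is no reading.
- viewer.camera_info(name): a dict with "intrinsics" (3x3 intrinsics, pixels), "eye" and "rotation" of the camera in the world; the wrist camera has in their place "T_tool_cam" (4x4, takes a point from camera to tool coordinates, whose origin is the TCP and whose axes are the tool frame's). Camera axes: x right, y up, looking along -z (the intrinsics and any distortion apply to the point x, -y, -z); pixel columns grow to the right and rows downward; lengths in m; the calibration is good to about 2 mm. A picture is of the moment at which its call begins: read the wrist's pose just before it. camera_info takes no time and is no camera call.
A pose or a line that the arm cannot do raises env.PlanningError and nothing moves.
- workorder.finish_job(): hands the job in, once; it reports no verdict.
Trained networks look in the newest picture that a camera, given by its name, has taken for a name from the list of things; names that differ only in an ending like _2 or _b are one class to them, and where a whole thing is asked for, a point or a joint stands for the part that bears it (a point fixed in the world has none). Each returns a list of dicts, best first, with "score" (0 to 1); they miss things now and then, are a little off and sometimes report something else, mostly with a low value. They report only what shows in the picture. A call takes as long as a camera call. They do not tell look-alikes from the thing itself.
- search_frame(camera, name): "at" ([x, y, z] in m, in world coordinates, good to about 4 mm: the middle of the surface that is visible of it).
- tip_of(camera, name): "at" ([x, y, z] in m, in world coordinates, good to about 4 mm: a listed point, or the origin of a listed thing).
The state is a dict: "t": time; "joint_positions": joint angles; "joint_velocities": joint speeds; "tau": joint torques, N m; "ee_pos": TCP position; "tcp_rot": TCP orientation; "wrist_force": force on the tool from outside, world axes, zero at the start; "moment": the same for the moment, N m; "gripper_width": finger opening in m.
Only numpy, scipy, OpenCV 4.12 (cv2) and the standard library are available. Lean on these libraries where they do the work, as an engineer would, in place of code of your own. Each camera call takes 0.05 s, during which the arm holds its last target. There are 200 camera calls.

## Working session

There is one attempt and no reset: what is moved stays moved. The work goes in short steps, each a Python script; the robot and the scene stay as the last script left them, time stands still between calls to the robot, and variables do not carry over. Pictures are saved under pics/ and viewed, about 8 in all and at most 12, crops included, and the job is handed in when it is done.

```bash
ls; mkdir -p pics
python3 - <<'E'
from station import env, effector, solver, viewer, workorder, search_frame, tip_of
import cv2,numpy as np
for c in ("top","scene"):
    p,d=viewer.read_camera(c); cv2.imwrite(f"pics/{c}0.png",p[:,:,::-1]); np.save(f"pics/{c}0.npy",d)
    i=viewer.camera_info(c); print(c,i)
    for n in ("bar","rack","post","pencil_cup","jar","pastel_box","bar_left","bar_right"):
        for r in tip_of(c,n)[:4]: print(n,np.round(r["at"],3),round(r["score"],2))
s=env.sense();print(s["t"],s["tcp_rot"],s["gripper_width"],s["wrist_force"])
E
```

```text
pics
top {'intrinsics': array([[553.63216711,   0.        , 312.05757098],
       [  0.        , 553.63216711, 242.48721462],
       [  0.        ,   0.        ,   1.        ]]), 'eye': array([0.30611232, 0.03281974, 1.16562315]), 'rotation': array([[-6.18987860e-02,  9.77174773e-01, -2.03219104e-01],
       [-9.98082132e-01, -6.07599108e-02,  1.18444585e-02],
       [-7.73468538e-04,  2.03562514e-01,  9.79061645e-01]])}
bar [ 0.447 -0.035  0.003] 0.77
post [ 0.7    0.31  -0.004] 0.86
post [ 0.58   0.268 -0.   ] 0.58
post [ 0.621  0.14  -0.003] 0.54
pencil_cup [ 0.436  0.28  -0.   ] 0.63
jar [0.406 0.41  0.004] 0.59
pastel_box [ 0.66  -0.379  0.002] 0.91
bar_left [0.484 0.098 0.01 ] 0.64
bar_right [ 0.413 -0.17   0.013] 0.94
bar_right [0.485 0.097 0.011] 0.72
scene {'intrinsics': array([[559.50681376,   0.        , 314.5583845 ],
       [  0.        , 559.50681376, 237.93542468],
       [  0.        ,   0.        ,   1.        ]]), 'eye': array([ 1.44772506, -0.19153452,  0.80976445]), 'rotation': array([[ 0.22673511, -0.62889494,  0.74369506],
       [ 0.97387933,  0.15600339, -0.16499088],
       [-0.01225702,  0.76167848,  0.64783923]])}
bar [ 0.448 -0.034  0.   ] 0.85
rack [0.605 0.075 0.006] 0.9
post [0.701 0.306 0.   ] 0.94
post [ 0.58   0.268 -0.002] 0.85
post [0.626 0.139 0.001] 0.63
pencil_cup [0.437 0.285 0.   ] 0.89
jar [0.405 0.412 0.002] 0.61
pastel_box [ 0.661 -0.381 -0.001] 0.87
bar_left [0.489 0.096 0.014] 0.93
bar_right [ 0.409 -0.17   0.013] 0.65
0.9 [[-9.14462240e-01 -1.07694020e-05  4.04671239e-01]
 [-4.04671238e-01 -6.73041520e-05 -9.14462238e-01]
 [ 3.70842660e-05 -9.99999998e-01  5.71890384e-05]] 0.09164898075760314 [0.41386587 1.53144813 0.28427958]
```

View pics/top0.png

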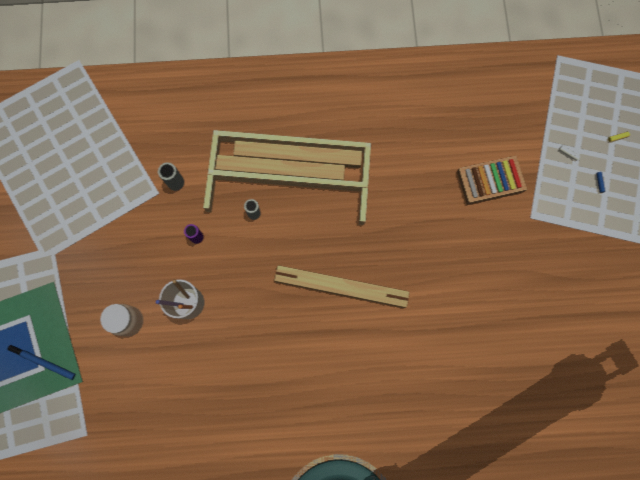

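Run:
```python
import cv2
a=cv2.imread("pics/top0.png")[60:260,60:420]; cv2.imwrite("pics/crop0.png",cv2.resize(a,None,fx=2.2,fy=2.2,interpolation=3))
```

```text
(no output)
```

View pics/crop0.png

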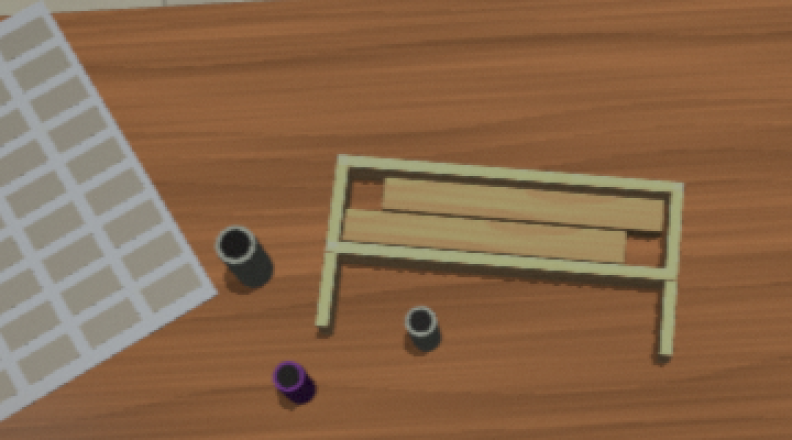

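The post candidates in the top image are a large steel one at (168,175), a purple one at (193,233) and a small steel one at (251,208), which stands in the mouth of the bay. The small steel one is meant: it isn't purple, it's the smaller of the other two, and its position at about (0.623, 0.14) matches. The bar is at (342,286), the bay opens downward in the image, and the cup (179,300) and jar (117,320) are well to the left.

Next I'll fit exact poses.

```bash
cat > h.py <<'E'
import cv2, numpy as np
from scipy.optimize import minimize
from station import env, effector, solver, viewer, workorder, search_frame, tip_of
def proj(c,P):
    i=viewer.camera_info(c); q=(np.asarray(P,float)-i["eye"])@i["rotation"]; K=i["intrinsics"]
    return np.stack([K[0,0]*q[:,0]/-q[:,2]+K[0,2],K[1,1]*-q[:,1]/-q[:,2]+K[1,2]],1)
def T(p,xy):  # pose (x,y,yaw) applied to 2D pts
    c,s=np.cos(p[2]),np.sin(p[2]); return np.asarray(xy)@np.array([[c,s],[-s,c]])+p[:2]
def inv(p,xy):
    c,s=np.cos(p[2]),np.sin(p[2]); return (np.asarray(xy)-p[:2])@np.array([[c,-s],[s,c]])
def wood(pic):  # pale wood (bar, rack): bright, yellowish
    b=pic.astype(float); return ((b[:,:,0]>130)&(b[:,:,1]>115)&(b[:,:,0]-b[:,:,2]>30)&(b[:,:,1]/b[:,:,0]>.78)).astype(np.uint8)
def rect(x0,x1,y0,y1): return [[x0,y0],[x0,y1],[x1,y1],[x1,y0]]
BAR=[rect(-.017,.017,-.14,.14)]
RACK=[rect(0,.087,.160,.172),rect(0,.087,-.172,-.160),rect(.075,.087,-.172,.172)]
BAY=[rect(-.03,.075,-.16,.16),]
def fit(mask,polys,z,p0,cam="top",neg=[]):
    m=cv2.GaussianBlur(mask.astype(np.float32),(0,0),.7)
    S=8
    def draw(ps,p):
        im=np.zeros(m.shape,np.uint8)
        for q in ps:
            w=T(p,q); uv=proj(cam,np.c_[w,np.full(len(w),z)]); cv2.fillPoly(im,[np.round(uv*256).astype(np.int32)],255,cv2.LINE_AA,8)
        return im/255.
    def cost(p):
        a=draw(polys,p); f=(a*(1-2*m)).sum()
        if neg: f+=(draw(neg,p)*(1-a)*m).sum()
        return f
    best=None
    for sc in (.012,.004,.0015):
        s=np.array([[0,0,0],[sc,0,0],[0,sc,0],[0,0,sc*5]])
        r=minimize(cost,p0,method="Nelder-Mead",options=dict(initial_simplex=p0+s,xatol=1e-5,fatol=1e-3)); p0=r.x
    return p0,r.fun
def barpose(tag=None,p0=None,cam="top"):
    pic,_=viewer.read_camera(cam)
    if tag: cv2.imwrite(f"pics/{tag}.png",pic[:,:,::-1])
    if p0 is None: 
        l=tip_of(cam,"bar_left")[0]["at"];r=tip_of(cam,"bar_right")[0]["at"]
        d=np.subtract(l,r);p0=np.array([(l[0]+r[0])/2,(l[1]+r[1])/2,np.arctan2(-d[0],d[1])])
    return fit(wood(pic),BAR,.022,np.asarray(p0),cam)
E
python3 - <<'E'
from h import *
pic=cv2.imread("pics/top0.png")[:,:,::-1]; m=wood(pic)
r,f=fit(m,RACK,.034,np.array([.615,.08,-.06]),neg=BAY); print("rack",r,f)
b,f=fit(m,BAR,.022,np.array([.448,-.036,-.27])); print("bar",b,f)
o=(pic[:,:,::-1]//2).copy(); o[m>0]=(200,200,200)
for ps,p,z in((RACK,r,.034),(BAR,b,.022)):
    for q in ps:
        w=T(p,q);cv2.polylines(o,[np.round(proj("top",np.c_[w,np.full(4,z)])*16).astype(np.int32)],True,(0,0,255),1,0,4)
# post: top ring centre from pixels
g=cv2.cvtColor(pic,cv2.COLOR_RGB2HSV)
for t in ((.623,.14),(.62,.14)):
    a=np.linspace(0,6.28,40);w=np.c_[t[0]+.015*np.cos(a),t[1]+.015*np.sin(a),np.full(40,.06)]
    cv2.polylines(o,[np.round(proj("top",w)*16).astype(np.int32)],True,(0,255,0),1,0,4)
print("post rack frame",inv(r,np.array([[.623,.14],[.621,.14],[.626,.139]])), "bar rack",inv(r,b[None,:2]),b[2]-r[2])
c=o[110:320,180:440];cv2.imwrite("pics/fit0.png",cv2.resize(c,None,fx=2.8,fy=2.8,interpolation=cv2.INTER_NEAREST))
E
```

```text
rack [ 0.60724644  0.07469068 -0.15198981] -832.6197207195803
bar [ 0.44958553 -0.03481137 -0.25177965] -1453.4953798417953
post rack frame [[0.00568378 0.06694159]
 [0.00370683 0.06663878]
 [0.0088006  0.06640733]] bar rack [[-0.13926416 -0.13211038]] -0.09978983848270345
```

View pics/fit0.png

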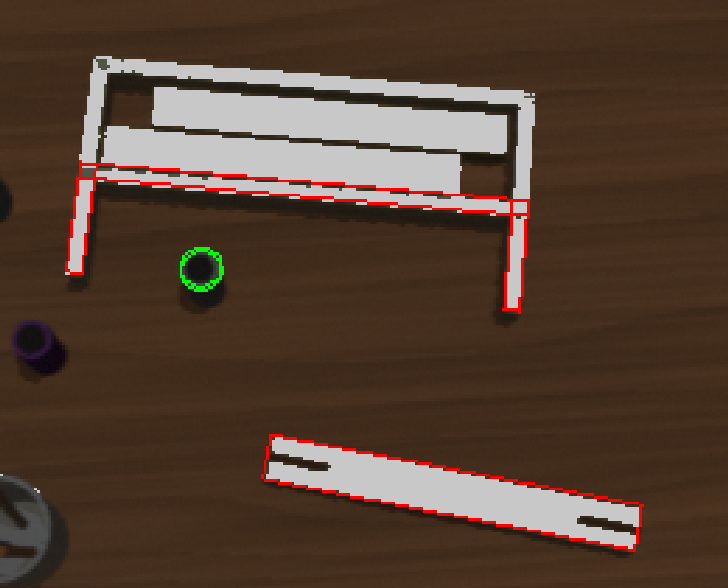

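Fits match the outlines. The post in the rack frame is about (4.5, 67) mm, which leaves a gap of about 55 mm, as specified.

The plan, in the rack frame:
1. **A1:** push the near face with both open fingers to slant the bar about 20°.
2. **A2:** push the end along the axis so the left end goes behind the post.
3. **B:** push the right end left and in, then seat the bar.

```bash
cat >> h.py <<'E'
R=np.array([.60725,.07469,-.15199])
def r2w(x,y,th): w=T(R,[[x,y]])[0]; return np.array([w[0],w[1],th+R[2]])
def w2r(b): q=inv(R,[b[:2]])[0]; return np.array([q[0],q[1],b[2]-R[2]])
def show(b): q=w2r(b); s,c=np.sin(-q[2]),np.cos(q[2]); return f"centre {np.round(q[:2]*1e3,1)} th {np.degrees(q[2]):.1f} left {np.round((q[:2]+.14*np.array([s,c]))*1e3,1)} right {np.round((q[:2]-.14*np.array([s,c]))*1e3,1)}"
def frame(a):  # jaw axis at world angle a
    best=None
    for k in (0,np.pi):
        h=np.array([np.cos(a+k),np.sin(a+k),0]); M=np.c_[[h[1],-h[0],0],[0,0,-1],h]
        d=np.trace(env.sense()["tcp_rot"].T@M)
        if best is None or d>best[0]: best=(d,M)
    return best[1]
def at(b,off,z=.010): return np.r_[T(b,[off])[0],z]
def stat(s=""): e=env.sense(); print(s,"t %.1f"%e["t"],"F",np.round(e["wrist_force"],1),"tcp",np.round(e["ee_pos"],3),"w %.3f"%e["gripper_width"])
E
python3 - <<'E'
from h import *
b=np.array([.44959,-.03481,-.25178]); g=r2w(-.042,-.166,-.349); F=frame(b[2]+np.pi/2); print(g)
for z in(.12,.01): print(solver.inverse_kinematics(at(b,(-.05,0),z),F))
env.reach(at(b,(-.05,0),.12),F); stat("above")
env.movel(at(b,(-.05,0),.010),rate=.2); stat("down")
env.movel(at(b,(-.028,0)),rate=.08); stat("touch")
h=g[2]+np.pi/2; F1=np.linalg.inv(np.eye(3)); F1=frame(h)
env.movel(at(g,(-.028,0)),F1,rate=.08); stat("pushed")
env.movel(at(g,(-.06,0)),rate=.2)
env.movel(at(g,(-.09,0),.15),rate=.3)
p,f=barpose("a1",g); print(show(p),f,p); stat()
E
```

```text
[ 0.54060088 -0.08303728 -0.50099   ]
[ 0.33626439  0.22911494 -0.39989397  2.23930799  0.13844751  0.69541543
 -1.98337513]
[ 0.15829553  0.4522608  -0.21344743  2.30212112  0.23641748  0.40631183
 -2.07462084]
above t 3.0 F [-0.2  0.3  0.2] tcp [ 0.402 -0.023  0.12 ] w 0.092
down t 3.7 F [-0.5  0.4  0.5] tcp [ 0.402 -0.022  0.01 ] w 0.091
touch t 4.2 F [0.6 0.1 0.2] tcp [ 0.423 -0.028  0.011] w 0.092
pushed t 5.6 F [-0.3  0.3 -0.1] tcp [ 0.516 -0.07   0.01 ] w 0.092
centre [ -40.2 -167. ] th -18.2 left [  3.5 -34. ] right [ -83.9 -300. ] 1756.6173343618711 [ 0.54219895 -0.08429096 -0.46954248]
 t 6.6 F [0.4 0.1 0.4] tcp [ 0.462 -0.04   0.15 ] w 0.092
```

Run:
```python
from h import *
b=r2w(-.040,-.167,-.34)
# move to the pre-pose of the end push, high, then look
env.reach(at(b,(0,-.25),.15),frame(b[2])); effector.grasp()
p,f=barpose("a2",b); print(show(p),f,p); stat()
```

```text
centre [ -42.9 -164.3] th -19.9 left [  4.8 -32.7] right [ -90.6 -296. ] -1425.0868114555583 [ 0.53994395 -0.0812665  -0.49991022]
 t 9.0 F [-0.7 -0.1  0.1] tcp [ 0.424 -0.305  0.15 ] w 0.000h.py:12: RuntimeWarning: divide by zero encountered in divide
  b=pic.astype(float); return ((b[:,:,0]>130)&(b[:,:,1]>115)&(b[:,:,0]-b[:,:,2]>30)&(b[:,:,1]/b[:,:,0]>.78)).astype(np.uint8)
h.py:12: RuntimeWarning: invalid value encountered in divide
  b=pic.astype(float); return ((b[:,:,0]>130)&(b[:,:,1]>115)&(b[:,:,0]-b[:,:,2]>30)&(b[:,:,1]/b[:,:,0]>.78)).astype(np.uint8)
```

View pics/a2.png

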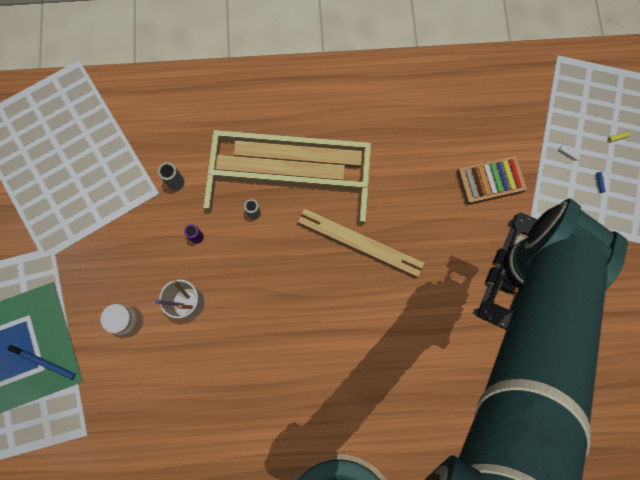

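The bar at (360,243) is slanted as planned, and within about 1 mm of the prediction. Next is the axial end push.

```bash
python3 - <<'E' 2>&1 | grep -v -e Warn -e astype
from h import *
b=np.array([.53994,-.08127,-.49991])
env.movel(at(b,(0,-.18),.10),frame(b[2]),rate=.3)
env.movel(at(b,(0,-.18)),rate=.2); env.movel(at(b,(0,-.151)),rate=.1); stat("touch")
env.movel(at(b,(0,-.151+.09)),rate=.08); stat("pushed")
q=np.r_[T(b,[[0,.09]])[0],b[2]]; p,f=barpose("a3",q); print(show(p),f,p.tolist(),"expected",show(q)); stat()
E
```

```text
touch t 10.5 F [-0.4  0.   0.4] tcp [ 0.468 -0.214  0.011] w 0.001
pushed t 11.8 F [ 0.6 -0.1 -0.3] tcp [ 0.511 -0.134  0.01 ] w 0.000
centre [-10.4 -73.4] th -20.3 left [38.1 57.9] right [ -58.8 -204.8] -497.7912539290447 [0.5858915694266023, 0.003680075284568993, -0.5055333298358335] expected centre [-12.2 -79.7] th -19.9 left [35.5 51.9] right [ -60.  -211.4]
 t 11.8 F [ 0.5 -0.   0.4] tcp [ 0.511 -0.135  0.01 ] w 0.001
```

View pics/a3.png

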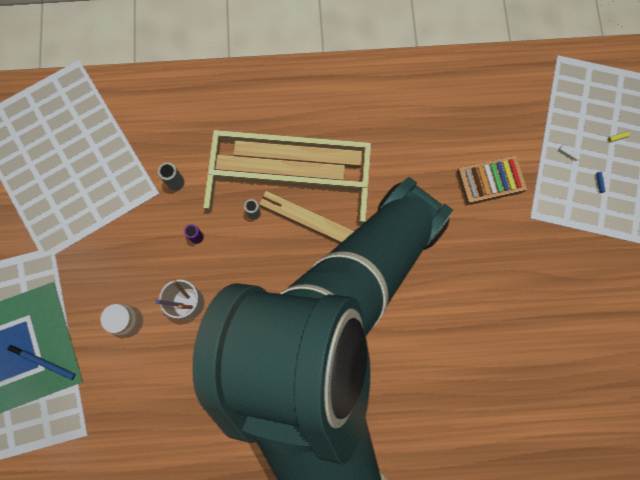

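The left end at (265,198) is beside the post at (251,208), with about 2.5 mm of clearance. I'll carry on until it is behind the post, then back off and measure.

```bash
python3 - <<'E' 2>&1 | grep -v -e Warn -e astype
from h import *
b=np.array([.53994,-.08127,-.49991])
env.movel(at(b,(0,-.151+.137)),rate=.05); stat("pushed")
env.movel(at(b,(0,-.06)),rate=.3)
env.movel(at(b,(-.08,-.17),.12),rate=.4)
q=np.r_[T(b,[[0,.139]])[0],b[2]]; p,f=barpose("a4",q); print(show(p),f,p.tolist(),"expected",show(q)); stat()
E
```

```text
pushed t 12.9 F [-0.2  0.4 -0.7] tcp [ 0.533 -0.093  0.01 ] w 0.001
centre [  2.8 -36.5] th -19.9 left [50.6 95.1] right [ -44.9 -168.1] -1400.5792146841684 [0.6045286281823348, 0.03817287145295291, -0.5000268419023177] expected centre [  4.5 -33.7] th -19.9 left [52.2 97.9] right [ -43.3 -165.3]
 t 13.8 F [ 1.   0.3 -0.8] tcp [ 0.39  -0.191  0.12 ] w 0.001
```

View pics/a4.png

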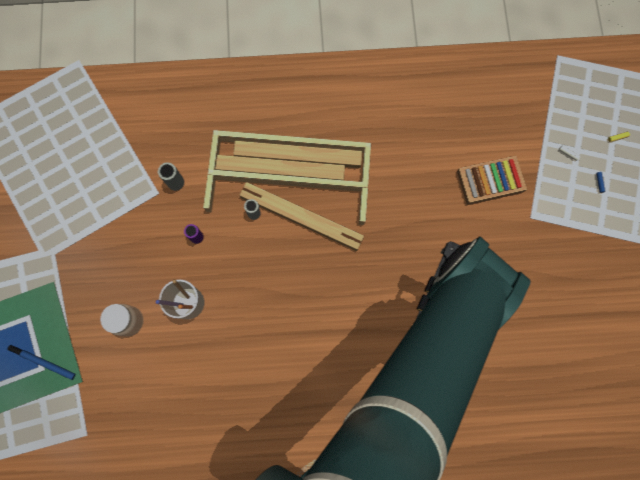

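The left end is behind the post: the bar runs from (241,190) to (362,241) and clears both the post and the right wall tip. Now the other end.

```bash
cat >> h.py <<'E'
def fromL(xl,yl,thdeg):  # bar pose from left end in rack mm
    t=np.radians(thdeg); return r2w(xl/1e3-.14*np.sin(-t),yl/1e3-.14*np.cos(t),t)
np.seterr(all="ignore")
E
python3 - <<'E'
from h import *
b=np.array([.60453,.03817,-.50003])
env.movel(at(b,(0,-.19),.06),frame(b[2]),rate=.4)
env.movel(at(b,(0,-.18)),rate=.3); env.movel(at(b,(0,-.153)),rate=.15)
env.movel(at(b,(0,-.151+.021)),rate=.04); stat("B1")
env.movel(at(b,(0,-.17)),rate=.3); env.movel(at(b,(0,-.18),.06),rate=.4)
b1=np.r_[T(b,[[0,.021]])[0],b[2]]; g=fromL(52.7,115,-16); print(show(b1),show(g))
env.reach(at(b1,(-.06,-.11),.06),frame(b1[2]+np.pi/2))
env.movel(at(b1,(-.05,-.11)),rate=.3); env.movel(at(b1,(-.030,-.11)),rate=.15); stat("touch")
env.movel(at(g,(-.028,-.11)),frame(g[2]+np.pi/2),rate=.04); stat("B2")
env.movel(at(g,(-.07,-.11)),rate=.3); env.movel(at(g,(-.16,-.2),.12),rate=.4)
p,f=barpose("b2",g); print(show(p),f,p.tolist()); stat()
E
```

```text
B1 t 15.8 F [-0.  -0.6  0.6] tcp [ 0.542 -0.075  0.01 ] w 0.000
centre [ 10.  -16.8] th -19.9 left [ 57.8 114.8] right [ -37.7 -148.4] centre [ 14.1 -19.6] th -16.0 left [ 52.7 115. ] right [ -24.5 -154.2]
touch t 17.9 F [-1.  -0.1  0.8] tcp [ 0.536 -0.026  0.011] w 0.000
B2 t 18.4 F [ 0.4  0.2 -0.6] tcp [ 0.547 -0.035  0.01 ] w 0.000
centre [ 14.1 -18.1] th -16.5 left [ 53.9 116.2] right [ -25.6 -152.3] -1324.8835699964973 [0.6184946437037413, 0.054704399349791565, -0.44011556339121655]
 t 19.4 F [ 0.7  0.1 -0.2] tcp [ 0.391 -0.061  0.12 ] w 0.001
```

Run:
```python
from h import *
b=np.array([.61849,.05470,-.44012])
env.reach(at(b,(0,-.19),.08),frame(b[2]))
env.movel(at(b,(0,-.175)),rate=.3); env.movel(at(b,(0,-.153)),rate=.15)
env.movel(at(b,(0,-.151+.015)),rate=.04); stat("B3")
env.movel(at(b,(0,-.16)),rate=.3); env.movel(at(b,(0,-.18),.06),rate=.4)
b1=np.r_[T(b,[[0,.015]])[0],b[2]]; print(show(b1))
env.reach(at(b1,(-.06,-.105),.06),frame(b1[2]+np.pi/2))
env.movel(at(b1,(-.05,-.105)),rate=.3); env.movel(at(b1,(-.030,-.105)),rate=.15); stat("touch")
for x,t in((54,-8),(56,0)):
    g=fromL(x,131,t); env.movel(at(g,(-.028,-.105)),frame(g[2]+np.pi/2),rate=.05); stat(str(t))
env.movel(at(g,(-.06,-.105)),rate=.3); env.movel(at(g,(-.20,-.2),.12),rate=.4)
p,f=barpose("b4",g); print(show(p),f,p.tolist()); stat()
```

```text
B3 t 22.1 F [-0.3  0.3 -1.6] tcp [ 0.561 -0.068  0.01 ] w -0.000
centre [18.4 -3.7] th -16.5 left [ 58.2 130.6] right [ -21.4 -137.9]
touch t 24.5 F [ 0.9  0.4 -0.3] tcp [ 0.554 -0.014  0.011] w 0.000
-8 t 25.4 F [ 0.2 -0.1 -0.4] tcp [ 0.583 -0.031  0.01 ] w 0.000
0 t 26.2 F [-2.3  0.7  0.2] tcp [ 0.617 -0.042  0.01 ] w 0.001
centre [46.9 -9.2] th 4.2 left [ 36.5 130.5] right [  57.3 -148.8] -1302.6061288272633 [0.6522043144714122, 0.05853480909886806, -0.07781947003678547]
 t 27.2 F [ 0.  -0.1  0.6] tcp [ 0.435 -0.11   0.12 ] w 0.000
```

View pics/b4.png

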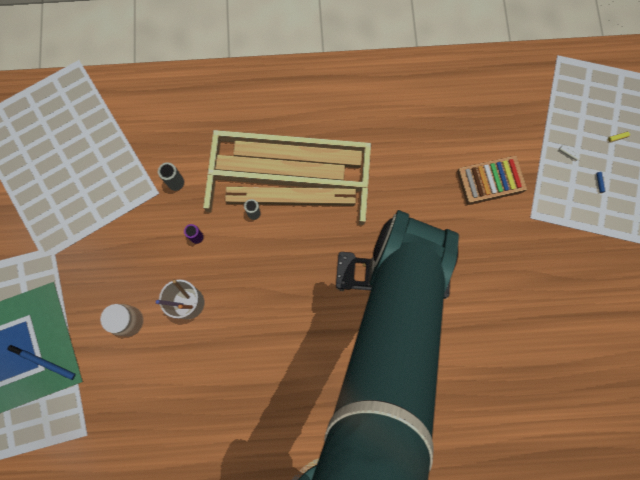

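The bar at (230–355,195) has pivoted on the post: the left end is 20 mm off the wall and the right end is at it. A square push with both open fingers to the right of the post should seat it flat.

Run:
```python
from h import *
F=lambda: frame(R[2]+np.pi/2)
P=lambda x,z=.010,y=-25: r2w(x/1e3,y/1e3,0)[:2].tolist()+[z]
env.reach(P(-60,.10),F()); effector.release()
env.movel(P(-50),rate=.3); env.movel(P(12),rate=.15); stat("near")
env.movel(P(28),rate=.04); stat("28")
for x in np.arange(28.5,32.1,.5):
    env.movel(P(x),rate=.03); env.pause(.1); f=env.sense()["wrist_force"]; print(x,np.round(f,1))
    if np.linalg.norm(f[:2])>12: break
env.movel(P(0),rate=.2); env.movel(P(-110,.12,-60),rate=.4)
p,f=barpose("b5",r2w(.058,-.009,0)); print(show(p),f); stat()
```

```text
near t 30.4 F [-0.3 -1.1 -0.3] tcp [0.615 0.048 0.011] w 0.092
28 t 31.0 F [-0.8 -0.3  0. ] tcp [0.631 0.045 0.01 ] w 0.092
28.5 [0.7 0.2 0.7]
29.0 [-3.2 -0.   1.2]
29.5 [-1.8  0.4  2.1]
30.0 [-2.6  0.3  1.7]
30.5 [-4.3  1.2  3.2]
31.0 [-6.2  1.1  4.9]
31.5 [-6.4  1.2  5.6]
32.0 [-8.3  1.9  7.4]
centre [ 97.9 -23.9] th -0.8 left [ 99.8 116.1] right [  96.  -163.9] -1533.3346951091992
 t 34.7 F [-0.2 -0.5 -0.6] tcp [0.491 0.032 0.12 ] w 0.092
```

Run:
```python
from h import *
env.movel(r2w(-.2,-.25,0)[:2].tolist()+[.2],rate=.4)
pic,_=viewer.read_camera("top"); cv2.imwrite("pics/b6.png",pic[:,:,::-1])
m=wood(pic)
for q in (rect(.075,.2,-.2,.2),rect(-.02,.1,-.19,-.160),rect(-.02,.1,.160,.19)):
    w=T(R,q); cv2.fillPoly(m,[np.round(proj("top",np.c_[w,np.full(4,.034)])).astype(np.int32)],0)
p,f=fit(m,BAR,.022,r2w(.056,-.009,0)); print(show(p),f); stat()
o=pic[:,:,::-1].copy()[120:235,190:390]; o=cv2.resize(o,None,fx=4,fy=4,interpolation=3); cv2.imwrite("pics/b6c.png",o)
for n in("pencil_cup","jar","pastel_box"): print(n,[np.round(r["at"],3) for r in tip_of("top",n)[:1]])
```

```text
centre [55.6 -9.5] th 0.3 left [ 54.9 130.5] right [  56.4 -149.5] -1267.2646552226124
 t 35.4 F [ 0.  -0.  -0.5] tcp [ 0.372 -0.142  0.199] w 0.092
pencil_cup [array([ 0.435,  0.281, -0.001])]
jar [array([0.404, 0.413, 0.   ])]
pastel_box [array([ 0.664, -0.379, -0.001])]
```

View pics/b6c.png

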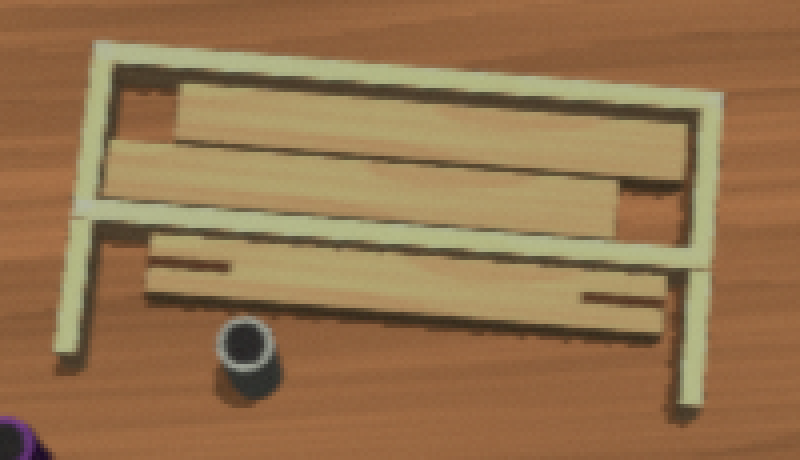

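The bar at crop (147–665, 235–335) is in and nearly flat, but the gap at the wall is slightly wider on the left: 0.3°, about 1.5 mm. One push at mid-length with shut fingers will seat both ends whatever the gripper's own angular error is.

Run:
```python
from h import *
P=lambda x,z=.010,y=2: r2w(x/1e3,y/1e3,0)[:2].tolist()+[z]
rx=lambda: round(w2r(np.r_[env.sense()["ee_pos"][:2],0])[0]*1e3,2)
effector.grasp(); env.reach(P(-50,.08),frame(R[2]+np.pi/2))
env.movel(P(-40),rate=.3); env.movel(P(24),rate=.15); stat("near")
for x in np.arange(26,38.1,1):
    env.movel(P(x),rate=.03); env.pause(.1); f=env.sense()["wrist_force"]; print(x,rx(),np.round(f,1))
    if np.linalg.norm(f[:2])>15: break
env.movel(P(0),rate=.2); env.movel(P(-60,.08),rate=.4)
env.movel(r2w(-.2,-.25,0)[:2].tolist()+[.2],rate=.4)
pic,_=viewer.read_camera("top"); cv2.imwrite("pics/b7.png",pic[:,:,::-1])
m=wood(pic)
for q in (rect(.075,.2,-.2,.2),rect(-.02,.1,-.19,-.160),rect(-.02,.1,.160,.19)):
    w=T(R,q); cv2.fillPoly(m,[np.round(proj("top",np.c_[w,np.full(4,.034)])).astype(np.int32)],0)
p,f=fit(m,BAR,.022,r2w(.056,-.009,0)); print(show(p),f); stat()
o=pic[:,:,::-1].copy()[120:235,190:390]; o=cv2.resize(o,None,fx=4,fy=4,interpolation=3)
for ps,pp,z in((RACK,R,.034),(BAR,r2w(.058,-.0095,0),.022)):
    for q in ps:
        w=T(pp,q);uv=(proj("top",np.c_[w,np.full(4,z)])-[190,120]+.5)*4-.5;cv2.polylines(o,[np.round(uv*16).astype(np.int32)],True,(0,0,255),1,16,4)
cv2.imwrite("pics/b7c.png",o)
```

```text
near t 39.1 F [-0.7 -0.3 -0.4] tcp [0.631 0.073 0.011] w 0.001
26.0 25.53 [ 0.4 -0.1  0.5]
27.0 26.97 [ 0.3 -0.6 -0.1]
28.0 27.95 [ 0.4 -0.4 -0.6]
29.0 29.0 [-0.3 -0.1  0.2]
30.0 29.87 [-0.5  0.4 -0.2]
31.0 29.96 [-5.5  0.3  4.4]
32.0 29.95 [-7.3  0.8  6.9]
33.0 30.0 [-9.9  0.8  9.2]
34.0 30.04 [-12.    1.3  11.1]
35.0 30.06 [-14.3   1.8  13.8]
36.0 30.09 [-17.1   1.8  15.5]
centre [55.6 -9.5] th 0.3 left [ 54.8 130.5] right [  56.3 -149.5] -1262.871874218595
 t 44.6 F [ 0.3  0.8 -0.2] tcp [ 0.372 -0.141  0.199] w 0.001
```

View pics/b7c.png

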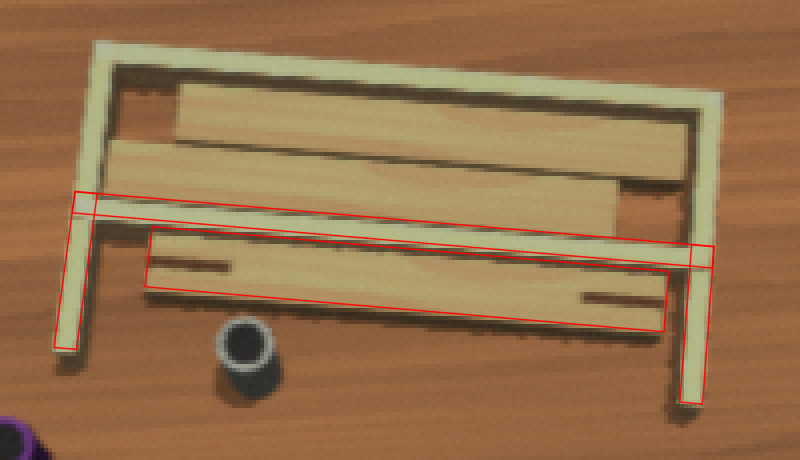

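A mid-length push met a hard stop at the flush position: 17 N with no further travel, and the bar didn't move. The crop shows my rack overlay is itself off by about 0.4° at the left end, and the bar lies parallel to the real wall. So the leftover "tilt" is fit bias. The arm is clear, so I'm handing in.

```bash
python3 -c "
from h import *
stat(); workorder.finish_job()"
```

```text
t 44.6 F [ 0.3  0.8 -0.2] tcp [ 0.372 -0.141  0.199] w 0.001
the job is handed in; nothing more can be done
```

The bar is in the front bay, behind the small steel post and against the back wall along its length. I handed the job in at 44.6 s of the 72 s allowed, and no verdict was reported. The bar was only pushed, never gripped or lifted.

- **Pushes:** I slanted the bar about 20° and pushed its left end in behind the post. Pushes on the right end then slid it left and swung it in. A push with both fingers and one at mid-length seated it.
- **Snug fit:** In the last mid-length push the fingers stopped hard where they should with the bar flush (30.0 mm expected, 30.1 mm reached) at about 17 N sideways, the highest I read. The bar didn't move.
- **Disagreement:** My final camera fit still put the bar at x = 55.6 mm instead of 58 mm, tilted 0.3°. I put this down to error in my rack fit, because its overlay was off at the left by about the same amount. I did not probe the two ends separately.
- **Other objects:** After the two-finger push, the cup, jar and pastel box read within about 4 mm of their starting positions, which is the detector's accuracy. I did not re-measure them after the final push, which stayed well away from all three. The arm finished well clear, at 0.2 m height.

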